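# Wedge the microscope's light screen against its stop

## Robot

A 6-joint arm with a two-finger parallel gripper is mounted at the origin on the work surface. World frame = base frame: x ahead of the robot, y to its left, z up, the work surface at z = 0. Lengths are in m, angles in rad, forces in N, time in s.
With the tool pointing down it reaches from about 0.25 to 0.775 m from the base axis. Payload 4 kg.
Tool frame: the origin (TCP) lies on the centre line of the jaws, within the pads' length; the fingertips stand 14 mm ahead of it and the grasp point (between the pads) lies 5 mm behind it (robot.tcp_to_tips is the distance from the TCP to the fingertips, in m); z points along the fingers, y is the line along which they close (so a half turn about z gives the same grasp; the last joint's range is limited). The gripper opens to 94 mm and grips with 3 to 60 N. Pads are 16 mm wide; open, the fingers measure 119 mm over their backs; the gripper's body (75 mm by 177 mm) begins 78 mm behind the grasp point.
Start: joints at [-1.4, 0.087, 1.371, -0, 1.684, -0.103], TCP at [0.149, -0.53, 0.22] pointing down, gripper open.
Joint ranges: [-3.1, 3.1], [-0.76, 2.03], [0.27, 2.55], [-1.08, 4.22], [0.17, 2.65], [-2.57, 2.57]. Speed limits (rad/s): [2.79, 2.79, 3.14, 3.14, 3.14, 3.14].

## Interface

Orientations are given as [roll, pitch, yaw] about the fixed x, y, z axes, in that order (R = Rz(yaw) Ry(pitch) Rx(roll)).
In Python, from bench import robot gives the robot as it stands.
- The arm moves only by the tool carry_out, never from a script. Its argument "increments" is a list of rows, each a list of 3 entries, a list of its own where there are three numbers: the closure in counts, from 0 (fully open) to 255 (shut), then the shift along the tool's x, y, z in mm, then the turn about the tool's z in degrees. In form: [[fingers, [dx, dy, dz], twist], ...]. A call has 1 to 8 rows; each row shifts and turns the commanded pose from where the row before left it, along the tool's axes as they then stand; what a row does not reach is not made up. A row lasts 1/10 s, in which the tool goes at most 50 mm and 8.59 degrees, less where a joint would pass 70% of its speed; a pose out of reach is approached as far as the arm can. A call with a gripper value outside its range is refused whole. The fingers move at their own pace and stop on an object; the grip force is fixed at half the most. Time passes only in rows, so rows that do not move let the fingers close. It gives the time, the measured TCP pose, the force, the opening and the grip force at its end, in the units of the state.
- robot.get_obs(): the state, without advancing time (a new reading comes with each control period).
- robot.snapshot(name): name is "scene" or "top" or "wrist"; returns the picture (400x640x3 uint8, blue, green, red); there is no depth.
- robot.get_calibration(name): a dict with "vfov" (degrees; the focal length in pixels is half the picture's height over the tangent of half this angle, whatever the lens; pixels are square), "cx", "cy" (the principal point, pixels), "T" (4x4, takes a point from camera to world coordinates). Camera axes: x right, y down, z forward; pixel columns grow to the right and rows downward; lengths in m; the calibration is good to about 2 mm. The wrist camera is an equidistant fisheye: a pixel r from the principal point sees the ray r / f radians off the axis. A picture is of the moment at which its call begins: read the wrist's pose just before it. get_calibration takes no time and is no camera call; for the wrist camera it gives the pose at the moment of the call.
- robot.close_job(): hands the job in; it is judged then, once.
The state is a dict: "time": time; "joint_positions": joint angles; "qvel": joint speeds; "joint_torque": joint torques, N m; "tool_pos": TCP position; "ee_rot": TCP orientation; "wrist_force": force on the tool from outside, world axes, zero at the start; "wrist_torque": the same for the moment, N m; "width": finger opening in m; "finger_force": force on a finger pad.
Only numpy, scipy, OpenCV 4.12 (cv2) and the standard library are available. Lean on these libraries where they do the work, as an engineer would, in place of code of your own. Each camera call takes 0.05 s, during which the arm holds its last target. There are 200 camera calls.

## Task

Swing the light screen's hinged wing gently back against its stop, then take the wooden wedge and tap it, thin end first and lying flat on the floor plate, under the wing's rubber lower edge from the robot's side until it jams firmly without being forced. Let go and leave the wing held at its stop by the wedge, and do not disturb the bottle, slide box or canister.

Things in the scene. Friction and masses are not known exactly. Their poses are not given: they have to be found in the camera images.
- screen: Fixed light screen: a 22 mm aluminium post 212 mm tall (axis 30 mm to +y of the origin) with a grey hinged wing. Origin: on the bench under the upright hinge axis. Its -x is the robot's side; at its stop the wing runs along -y, 10 to 220 mm from the hinge axis. A thin stop arm with a rubber pad on the post, behind and over the wing, reaches 43 mm along it, 191 mm high. Bear on it with under 25 N.
- wing (a joint): Hinge angle, rad: 0 = wing against its stop, up to 1.2 swung towards the robot (clockwise from above). Light friction, stays where left. Wing: plate 8 mm thick, 36 to 171 mm above the bench; on its foot a black rubber strip 12 mm thick, underside 24 mm above the bench, which gives upwards on a stiff spring (15 N per mm, at most 6 mm).
- wing_edge (a point): Point on the wing, mid-strip, at its underside, 140 mm from the hinge: good for the wedge. Axes as the screen's at angle 0, turning with the wing. Below lies a fixed aluminium floor plate, reaching 172 mm from the stopped wing to the robot's side, 60 to 220 mm from the hinge; its top is 8 to 16 mm above the bench, never the same twice, so the gap under the strip is 8 to 16 mm.
- wedge: Loose wooden wedge, about 120 g, 145 mm long, 30 mm wide, flat underneath, lying flat on the bench. Thick end: grip block 35 mm long (x), 30 wide (y), 45 tall; from it a straight ramp falls over 110 mm from 25 mm high to 5 mm at the thin end. Origin: on the underside below the middle of the grip block; x towards the thin end, z up.
- wedge_grip (a point): Middle of the wedge's grip block, 22.5 mm above the wedge's underside; grip it across the 30 mm width. Axes as the wedge's.
- wedge_tip (a point): Middle of the wedge's thin end, on the underside, 127.5 mm from the wedge's origin along its x. Axes as the wedge's. Jammed firmly, the ramp presses the wing with more than 4 N, which takes a level push of about 8 to 13 N on the wedge; over 16 N between wedge and wing (a push of some 22 N or more) forces the hinge.
- dropper: Bystander: small amber bottle with black cap, 36 mm across, 75 mm tall, loose; origin at its foot.
- slidebox: Bystander: blue and white slide box 87 by 102 by 34 mm, loose; origin in the middle of its underside.
- canister: Bystander: black lens canister, 42 mm across, 62 mm tall, loose; origin at its foot.

How it is judged:
On the way, in this order (a step that is already met when the one before it is completed fails the run):
1. the wing is swung back against its stop (within 0.04 rad), before the wedge touches it (value of joint wing below 0.04 rad and contact force between wedge and screen below 0.3 N), for 0.2 s.
2. the wedge, held in the fingers, bears on the wing with more than 4 N (contact force between wedge and screen above 4 N and contact force between the fingers and wedge above 1 N), for 0.1 s.
At the end, for the whole second after the job is handed in: Wing within 0.04 rad of its stop; wedge at rest and flat (within 0.1 rad), thin end 10 mm or more through under the wing, grip block on the robot's side, level with the wing, its ramp pressing the wing's strip with over 4 N (value of joint wing below 0.04 rad and contact force between wedge and screen above 4 N and x of wedge_tip in the frame of wing_edge above 0.01 m and x of wedge_grip in the frame of wing_edge below -0.03 m and y of wedge_grip in the frame of wing_edge between -0.075 and 0.07 m and angle between wedge's own z axis and vertical below 0.1 rad and linear speed of wedge below 0.01 m/s); the robot touches nothing.
It fails at once if the wedge is forced: it bears on the wing with more than 16 N (contact force between wedge and screen above 16 N).
It fails at once if the robot pushes on the screen with more than 25 N (contact force between any of the arm, the fingers and screen above 25 N).
It fails at once if the bottle, slide box or canister is moved by more than 20 mm (distance of any of dropper, slidebox, canister from where it was at the start of the episode above 0.02 m).
It also fails if it takes over 72 s, if anything falls off the work surface, if the arm or the gripper's body presses on something with over 40 N, if the wrist force passes 120 N, or if a joint passes its speed limit or range.

## Working session

There is one attempt and no reset: what is moved stays moved. The work goes in short steps, Python scripts to look and compute and a tool call to move; the robot and the scene stay as the last step left them, time stands still between calls to the robot, and variables do not carry over. Pictures are saved under pics/ and viewed, at most 10 in all, crops included, and the job is handed in when it is done.

Besides the shell and the picture viewer there is one more tool, called after ">>>" as name(argument=value, ...), one argument or row to a line, values as JSON. carry_out: Moves the arm, as the interface text tells. Its arguments: {"type":"object","properties":{"increments":{"type":"array","items":{"type":"array"}}},"required":["increments"]}

```bash
mkdir -p pics
python3 - <<'E'
from bench import robot
import cv2,json
for n in("scene","top"):
    cv2.imwrite(f"pics/{n}0.png",robot.snapshot(n))
    c=robot.get_calibration(n);print(n,c)
o=robot.get_obs();print(o)
E
```

```text
scene {'vfov': 46.5120950966002, 'cx': 309.5604680610415, 'cy': 195.43264435041655, 'T': array([[-0.59803281,  0.60255138, -0.52847762,  1.18589606],
       [ 0.80145569,  0.44543841, -0.39906567,  0.48154171],
       [-0.00505334, -0.66220575, -0.74930501,  0.9032431 ],
       [ 0.        ,  0.        ,  0.        ,  1.        ]])}
top {'vfov': 48.75998182152637, 'cx': 318.940170066852, 'cy': 197.04447410988524, 'T': array([[ 0.0281121 , -0.98471423,  0.17189416,  0.37179441],
       [-0.99959399, -0.02689431,  0.00940969,  0.04146982],
       [-0.00464288, -0.17208889, -0.98507048,  1.21067484],
       [ 0.        ,  0.        ,  0.        ,  1.        ]])}
{'time': 0.1, 'joint_positions': array([-1.40009456e+00,  8.78789576e-02,  1.37207571e+00, -2.57764429e-05,
        1.68357957e+00, -1.03077076e-01]), 'qvel': array([ 0.00131007, -0.00104824, -0.00439771, -0.00128545,  0.00079302,
       -0.00035177]), 'joint_torque': array([ 1.74643512e-03, -3.41253483e+01, -3.03300440e+01,  7.18823075e-02,
        3.04228754e-02, -9.41701774e-05]), 'tool_pos': array([ 0.14862624, -0.52906694,  0.21843626]), 'ee_rot': array([-3.13965874e+00, -1.74295776e-04,  2.73775797e-01]), 'wrist_force': array([-0.27053246, -0.64128878,  0.55614896]), 'wrist_torque': array([-0.03434351, -0.02262195, -0.03014915]), 'finger_force': 0.0, 'width': 0.09395627783308202}
```

View pics/scene0.png

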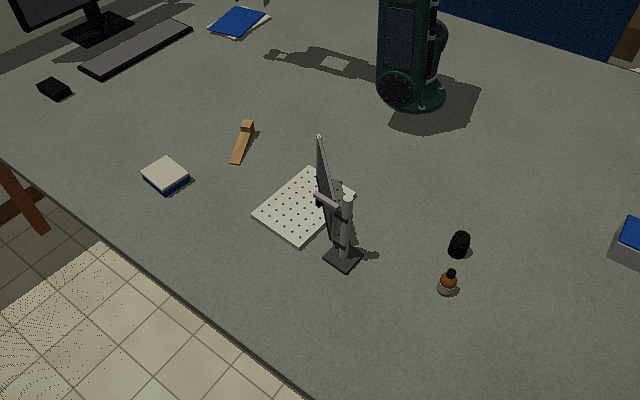

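View pics/top0.png

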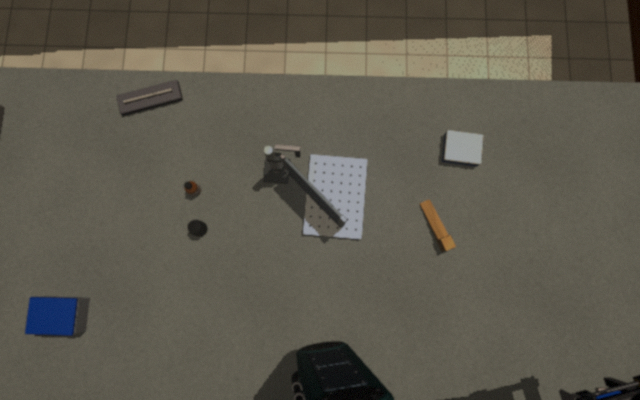

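The top view shows the post at (268,150), the wing from (285,160) to (343,223), the plate's corners at about (310,155), (367,158), (361,238) and (303,235), and the wedge from its thin end (425,203) to its grip (447,247). The slide box is at (463,148). The bottle and canister lie to the left, well clear.

```bash
cat > h.py <<'E'
from bench import robot
import cv2,numpy as np
def ray(n,uv,c=None):
    c=c or robot.get_calibration(n); f=200/np.tan(np.radians(c["vfov"]/2))
    uv=np.atleast_2d(np.asarray(uv,float)); d=(uv-[c["cx"],c["cy"]])/f
    if n=="wrist":
        r=np.linalg.norm(d,axis=1,keepdims=True)+1e-12
        v=np.hstack([d/r*np.sin(r),np.cos(r)])
    else: v=np.hstack([d,np.ones((len(d),1))])
    return c["T"][:3,3],v@c["T"][:3,:3].T
def onz(n,uv,z,c=None):
    o,v=ray(n,uv,c); return (o+v*((z-o[2])/v[:,2])[:,None])[:,:2]
def big(m,k=0):
    cs=sorted(cv2.findContours(m.astype(np.uint8),cv2.RETR_EXTERNAL,cv2.CHAIN_APPROX_NONE)[0],key=cv2.contourArea)
    return cs[-1-k]
E
python3 - <<'E'
from h import *
np.set_printoptions(precision=4,suppress=True)
im=cv2.imread("pics/top0.png"); h=cv2.cvtColor(im,cv2.COLOR_BGR2HSV)
w=(h[...,0]<25)&(h[...,1]>110)&(h[...,2]>90); w[:,:380]=0;w[:120]=0
c=big(w); print("wedge",cv2.contourArea(c)); r=cv2.boxPoints(cv2.minAreaRect(c)); print(r,onz("top",r,.01))
p=(h[...,2]>125)&(h[...,1]<70); p[:145]=0;p[250:]=0;p[:,400:]=0;p[:,:295]=0
c=big(cv2.morphologyEx(p.astype(np.uint8),cv2.MORPH_CLOSE,np.ones((5,5)))); hull=cv2.convexHull(c)
q=cv2.approxPolyDP(hull,5,True)[:,0]; print("plate",q,onz("top",q,.012))
s=(h[...,2]>125)&(h[...,1]<70); s[:120]=0;s[180:]=0;s[:,:420]=0;s[:,500:]=0
r=cv2.boxPoints(cv2.minAreaRect(big(s))); print("box",onz("top",r,.034))
print("post",onz("top",[268,150],.212),"wing end",onz("top",[[343,223],[346,219]],.171))
crop=lambda a,x0,x1,y0,y1:cv2.resize(a[y0:y1,x0:x1],(800,600),interpolation=cv2.INTER_CUBIC)
cv2.imwrite("pics/t1.png",crop(im,250,474,120,288))
E
```

```text
wedge 546.5
[[417.886  204.2332]
 [428.3316 198.1399]
 [456.114  245.7668]
 [445.6684 251.8601]] [[ 0.5687 -0.2197]
 [ 0.5865 -0.2487]
 [ 0.4577 -0.3219]
 [ 0.4405 -0.2933]]
plate [[311 154]
 [366 159]
 [360 238]
 [334 235]
 [309 181]] [[ 0.7029  0.0786]
 [ 0.6926 -0.0757]
 [ 0.4713 -0.0616]
 [ 0.4775  0.0091]
 [ 0.6254  0.0818]]
box [[ 0.694  -0.2867]
 [ 0.7776 -0.2988]
 [ 0.7665 -0.4008]
 [ 0.6832 -0.3875]]
post [[0.6546 0.1734]] wing end [[ 0.4924 -0.0073]
 [ 0.5022 -0.0142]]
```

View pics/t1.png

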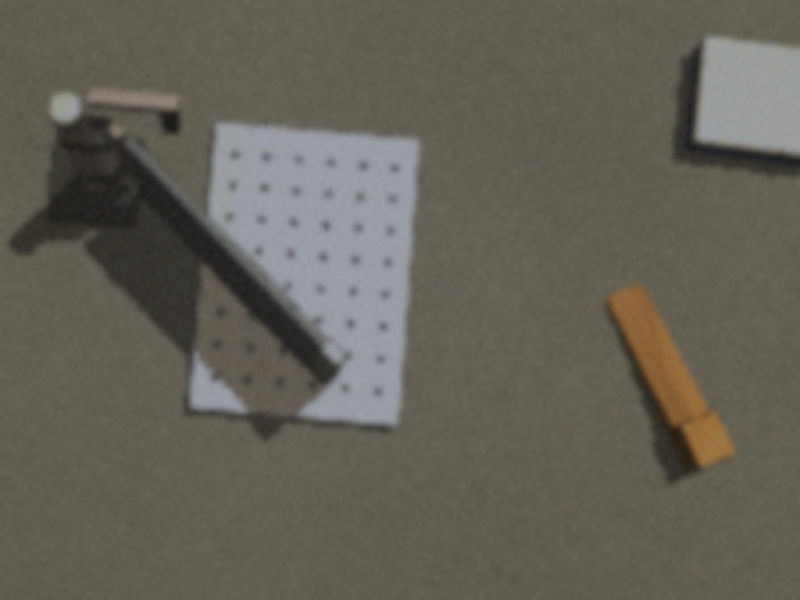

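The crop shows the post top at (65,107), the plate's corners at (217,123), (420,138), (397,427) and (190,408), and the wing ending at about (335,365). The wing is open about 0.72 rad. The hinge is at about (0.653, 0.143) and the screen's yaw is about -0.065. I'll move in behind the wing with the fingers closed.

>>> carry_out(
  increments=[
    [255,[0,0,0],7],
    [255,[0,0,0],7],
    [255,[0,0,0],7],
    [255,[0,0,0],7],
    [255,[0,0,0],7.5],
    [255,[10,-47,0],0],
    [255,[10,-47,0],0],
    [255,[10,-47,0],0],
  ],
)

```text
time: 0.9
tool_pos: [0.2251, -0.4055, 0.2186]
ee_rot: [-3.14, 0.001, -0.347]
wrist_force: [1.5, 0.7, -0.3]
width: 0.0333
finger_force: 0.0
```

>>> carry_out(
  increments=[
    [255,[10,-47,0],0],
    [255,[10,-47,0],0],
    [255,[10,-47,0],0],
    [255,[10,-47,0],0],
    [255,[10,-47,0],0],
    [255,[10,-47,0],0],
    [255,[10,-47,0],0],
    [255,[10,-47,0],0],
  ],
)

```text
time: 1.7
tool_pos: [0.4278, -0.0784, 0.2192]
ee_rot: [3.141, -0.0, -0.346]
wrist_force: [0.5, -0.1, 0.3]
width: 0.0003
finger_force: 0.0
```

>>> carry_out(
  increments=[
    [255,[10,-47,0],0],
    [255,[10,-47,0],0],
    [255,[10,-47,0],0],
    [255,[0,0,0],0],
    [255,[0,0,0],0],
  ],
)

```text
time: 2.2
tool_pos: [0.5031, 0.0427, 0.2185]
ee_rot: [3.14, 0.002, -0.343]
wrist_force: [0.2, 0.5, -0.0]
width: 0.0008
finger_force: 0.0
```

>>> carry_out(
  increments=[
    [255,[0,0,35],0],
    [255,[0,0,35],0],
    [255,[0,0,25],0],
    [255,[10,2,0],0],
    [255,[10,2,0],0],
    [255,[10,2,0],0],
    [255,[10,2,0],0],
    [255,[10,2,0],0],
  ],
)

```text
time: 3.0
tool_pos: [0.5489, 0.0148, 0.126]
ee_rot: [-3.141, -0.003, -0.346]
wrist_force: [-1.4, 1.5, 0.3]
width: 0.0004
finger_force: 0.3
```

>>> carry_out(
  increments=[
    [255,[10,2.5,0],0],
    [255,[10,2.5,0],0],
    [255,[10,2.5,0],0],
    [255,[10,2.5,0],0],
    [255,[10,2.5,0],0],
    [255,[8,2,0],0],
    [255,[6,2,0],0],
    [255,[3,1,0],0],
  ],
)

```text
time: 3.8
tool_pos: [0.6046, -0.0239, 0.1243]
ee_rot: [3.141, 0.0, -0.346]
wrist_force: [-1.1, 0.9, -0.2]
width: 0.0004
finger_force: 0.3
```

Run:
```python
from h import *
o=robot.get_obs();print(o["tool_pos"],o["wrist_force"])
im=robot.snapshot("top");cv2.imwrite("pics/t2.png",cv2.resize(im[120:260,260:400],(700,600),interpolation=cv2.INTER_CUBIC))
```

```text
[ 0.60462168 -0.02393371  0.12433083] [-1.1017691   0.8706264  -0.17300496]
```

View pics/t2.png

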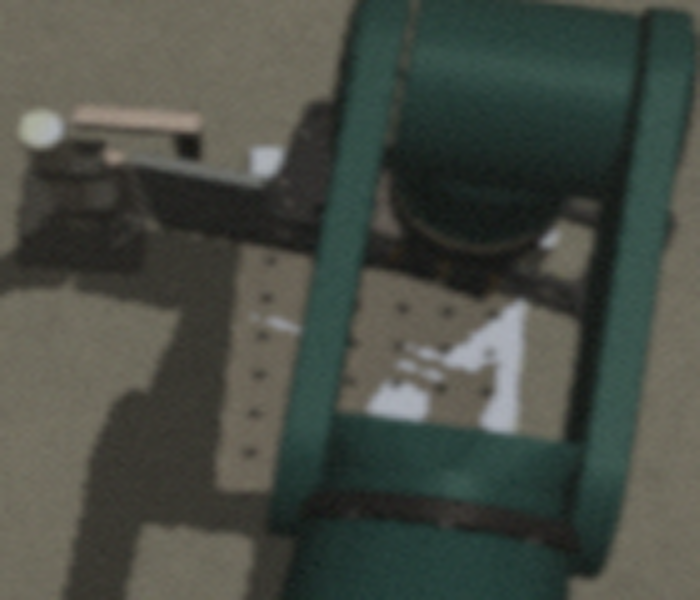

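The wing has nearly closed; its top edge runs from (110,158) to (265,185), still some 6 to 8° off its stop. I'll creep on and watch the force.

>>> carry_out(
  increments=[
    [255,[4,0.5,0],0],
    [255,[4,0.5,0],0],
    [255,[4,0.5,0],0],
    [255,[0,0,0],0],
  ],
)

```text
time: 4.25
tool_pos: [0.6155, -0.0292, 0.1245]
ee_rot: [3.141, -0.001, -0.346]
wrist_force: [-0.3, 0.2, -0.3]
width: 0.0002
finger_force: 0.0
```

>>> carry_out(
  increments=[
    [255,[2,0,0],0],
    [255,[2,0,0],0],
    [255,[2,0,0],0],
    [255,[0,0,0],0],
  ],
)

```text
time: 4.65
tool_pos: [0.6209, -0.0311, 0.1245]
ee_rot: [3.141, -0.0, -0.346]
wrist_force: [0.8, -0.6, -0.4]
width: 0.0004
finger_force: 0.0
```

>>> carry_out(
  increments=[
    [255,[2,0,0],0],
    [255,[2,0,0],0],
    [255,[0,0,0],0],
  ],
)

```text
time: 4.95
tool_pos: [0.6247, -0.0325, 0.1245]
ee_rot: [3.141, -0.0, -0.346]
wrist_force: [-0.5, 0.0, 0.2]
width: 0.0005
finger_force: 0.0
```

>>> carry_out(
  increments=[
    [255,[2,0,0],0],
    [255,[0,0,0],0],
  ],
)

```text
time: 5.15
tool_pos: [0.6265, -0.0331, 0.1245]
ee_rot: [3.141, -0.0, -0.346]
wrist_force: [0.8, -0.5, -0.6]
width: 0.0005
finger_force: 0.0
```

>>> carry_out(
  increments=[
    [255,[2,0,0],0],
    [255,[0,0,0],0],
  ],
)

```text
time: 5.35
tool_pos: [0.6273, -0.0334, 0.1244]
ee_rot: [3.141, 0.002, -0.346]
wrist_force: [-3.9, 1.2, 1.9]
width: 0.0005
finger_force: 2.2
```

>>> carry_out(
  increments=[
    [255,[2,0,0],0],
    [255,[0,0,0],0],
  ],
)

```text
time: 5.55
tool_pos: [0.6273, -0.0334, 0.1245]
ee_rot: [3.141, 0.007, -0.345]
wrist_force: [-10.4, 2.1, 4.4]
width: 0.0005
finger_force: 5.0
```

>>> carry_out(
  increments=[
    [255,[1.5,0,0],0],
    [255,[0,0,0],0],
  ],
)

```text
time: 5.75
tool_pos: [0.6273, -0.0334, 0.1244]
ee_rot: [3.141, 0.01, -0.345]
wrist_force: [-13.6, 4.3, 5.7]
width: 0.0003
finger_force: 7.0
```

The wing is at its stop, with the force rising and the position fixed. I'll back off and work out the wedge's grip from the crop's block-top centre (706,440) and thin end (625,292).

>>> carry_out(
  increments=[
    [255,[-4,0,0],0],
    [255,[-6,0,0],0],
    [255,[-30,0,0],0],
    [200,[-40,0,0],0],
    [100,[0,0,-45],0],
    [0,[0,0,-45],0],
  ],
)

```text
time: 6.35
tool_pos: [0.5504, -0.0069, 0.2079]
ee_rot: [3.138, 0.014, -0.345]
wrist_force: [1.3, 0.1, 2.3]
width: 0.0211
finger_force: 0.0
```

```bash
cat >> h.py <<'E'
def shift(target,yaw=None):
    o=robot.get_obs();p=o["tool_pos"];y=o["ee_rot"][2] if yaw is None else yaw
    d=np.array(target)-p;c,s=np.cos(y),np.sin(y)
    return np.round(1000*np.array([c*d[0]+s*d[1],s*d[0]-c*d[1],-d[2]]),1),p,o["ee_rot"]
E
python3 - <<'E'
from h import *
g=onz("top",[447.7,243.2],.045)[0];t=onz("top",[425,201.8],.005)[0]
a=np.arctan2(*(t-g)[::-1]);print(g,t,np.linalg.norm(t-g),np.degrees(a))
print(shift([*g,.15],a))
for m in([0.5687,0],):pass
E
```

```text
[ 0.46128013 -0.28934691] [ 0.57684719 -0.24055085] 0.12544640361923196 22.891007164839245
(array([-192. ,  225.6,   57.9]), array([ 0.55037151, -0.00686887,  0.20786273]), array([ 3.13797326,  0.01397819, -0.34539948]))
```

>>> carry_out(
  increments=[
    [0,[0,0,0],-8.5],
    [0,[0,0,0],-8.5],
    [0,[0,0,0],-8.5],
    [0,[0,0,0],-8.5],
    [0,[0,0,0],-8.5],
    [0,[-32,38,0],0],
    [0,[-32,38,0],0],
    [0,[-32,38,0],0],
  ],
)

```text
time: 7.15
tool_pos: [0.5115, -0.1513, 0.2147]
ee_rot: [3.14, -0.001, 0.397]
wrist_force: [0.1, 0.0, -0.5]
width: 0.0854
finger_force: 0.0
```

>>> carry_out(
  increments=[
    [0,[-32,38,0],0],
    [0,[-32,38,0],0],
    [0,[-32,36,0],0],
    [0,[0,0,10],0],
    [0,[0,0,0],0],
    [0,[0,0,0],0],
  ],
)

```text
time: 7.75
tool_pos: [0.4665, -0.2895, 0.2042]
ee_rot: [-3.141, -0.0, 0.397]
wrist_force: [-0.5, 0.3, -0.1]
width: 0.094
finger_force: 0.0
```

Run:
```python
from h import *
print(robot.get_obs()["tool_pos"],robot.get_obs()["ee_rot"])
c=robot.get_calibration("wrist");print(c)
im=robot.snapshot("wrist");cv2.imwrite("pics/w1.png",im)
h=cv2.cvtColor(im,cv2.COLOR_BGR2HSV)
w=(h[...,0]<25)&(h[...,1]>110)&(h[...,2]>60)
k=big(w);print(cv2.contourArea(k),cv2.boundingRect(k));r=cv2.boxPoints(cv2.minAreaRect(k));print(r)
```

```text
[ 0.46648023 -0.28945996  0.20415297] [-3.14103068e+00 -2.40019026e-04  3.96808013e-01]
{'vfov': 65.70646984690485, 'cx': 322.2550708341648, 'cy': 199.99476474525147, 'T': array([[ 3.85965475e-01, -8.82726797e-01, -2.68000102e-01,
         5.43764275e-01],
       [-9.22513171e-01, -3.69419684e-01, -1.11796897e-01,
        -2.57621550e-01],
       [-3.18396215e-04,  2.90383366e-01, -9.56910340e-01,
         3.69491874e-01],
       [ 0.00000000e+00,  0.00000000e+00,  0.00000000e+00,
         1.00000000e+00]])}
2360.0 (308, 77, 27, 128)
[[307.78964   77.069016]
 [332.90878   76.7899  ]
 [334.3217   203.95198 ]
 [309.20255  204.2311  ]]
```

View pics/w1.png

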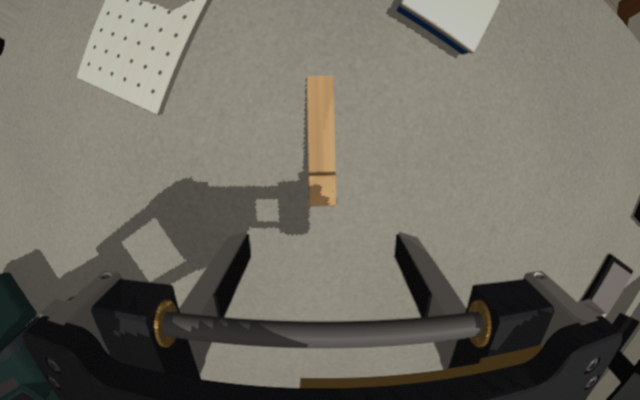

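The wrist view shows the wedge aligned with the tool: thin end at (320,77), block-top front edge at row 175 and rear edge at row 205, columns 309 to 336.

Run:
```python
from h import *
np.set_printoptions(precision=4,suppress=True)
b=onz("wrist",[[322.5,205],[322,175]],.045);t=onz("wrist",[[320,76.5]],.005)[0]
g=b[0]+ (t-b[0])/np.linalg.norm(t-b[0])*.0175
print(b,np.linalg.norm(b[1]-b[0]),t,np.linalg.norm(t-g),np.degrees(np.arctan2(*(t-g)[::-1])),g)
# left/right edges of tip and block
print(onz("wrist",[[308.5,77],[332.5,77]],.005),onz("wrist",[[309.5,203],[335.5,203]],.045))
print(shift([*g,.024]))
```

```text
[[ 0.448  -0.2979]
 [ 0.4789 -0.2843]] 0.033779254341201236 [ 0.5783 -0.2401] 0.1250477930356596 23.904663418782135 [ 0.464  -0.2908]
[[ 0.5727 -0.2281]
 [ 0.5834 -0.2536]] [[ 0.4446 -0.2838]
 [ 0.4556 -0.3102]]
(array([ -3.2,   0.4, 180.6]), array([ 0.4668, -0.2892,  0.2046]), array([ 3.1414, -0.0005,  0.3977]))
```

>>> carry_out(
  increments=[
    [0,[-4,0.5,40],-1],
    [0,[0,0,45],0],
    [0,[0,0,45],0],
    [0,[0,0,35],0],
    [0,[0,0,16],0],
    [0,[0,0,0],0],
    [255,[0,0,0],0],
    [255,[0,0,0],0],
  ],
)

```text
time: 8.6
tool_pos: [0.4644, -0.2928, 0.0258]
ee_rot: [3.138, -0.002, 0.415]
wrist_force: [0.1, -1.2, 0.1]
width: 0.0812
finger_force: 0.0
```

>>> carry_out(
  increments=[
    [255,[0,0,0],0],
    [255,[0,0,0],0],
    [255,[0,0,0],0],
    [255,[0,0,0],0],
    [255,[0,0,0],0],
    [255,[0,0,0],0],
  ],
)

```text
time: 9.2
tool_pos: [0.4627, -0.2924, 0.0234]
ee_rot: [-3.142, 0.0, 0.413]
wrist_force: [-0.4, -1.0, 0.2]
width: 0.0332
finger_force: 0.0
```

>>> carry_out(
  increments=[
    [255,[0,0,0],0],
    [255,[0,0,0],0],
    [255,[0,0,-20],0],
    [255,[0,0,-30],0],
    [255,[0,0,0],6.8],
    [255,[0,0,0],6.8],
    [255,[0,0,0],6.8],
    [255,[0,0,0],7],
  ],
)

```text
time: 10.0
tool_pos: [0.4625, -0.2922, 0.0731]
ee_rot: [-3.141, 0.001, -0.07]
wrist_force: [-0.3, 0.3, -1.1]
width: 0.03
finger_force: 29.9
```

>>> carry_out(
  increments=[
    [255,[-4,-44,0],0],
    [255,[-4,-44,0],0],
    [255,[-4,-44,0],0],
    [255,[-4,-44,0],0],
    [255,[-4,-44,0],0],
    [255,[-4,-44,0],0],
    [255,[-4,-44,0],0],
    [255,[0,0,0],0],
  ],
)

```text
time: 10.8
tool_pos: [0.4538, 0.0215, 0.0731]
ee_rot: [-3.139, 0.001, -0.058]
wrist_force: [0.0, -1.1, -1.2]
width: 0.0298
finger_force: 29.9
```

>>> carry_out(
  increments=[
    [255,[0,0,0],0],
    [255,[0,0,0],0],
  ],
)

```text
time: 11.0
tool_pos: [0.4547, 0.0159, 0.0733]
ee_rot: [3.141, 0.0, -0.066]
wrist_force: [0.7, -1.3, -1.7]
width: 0.0301
finger_force: 29.9
```

Run:
```python
from h import *
cv2.imwrite("pics/w2.png",robot.snapshot("wrist"))
cv2.imwrite("pics/s2.png",cv2.resize(robot.snapshot("scene")[90:290,220:420],(600,600),interpolation=cv2.INTER_CUBIC))
np.savez("w2.npz",**robot.get_calibration("wrist"))
```

```text
(no output)
```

View pics/w2.png

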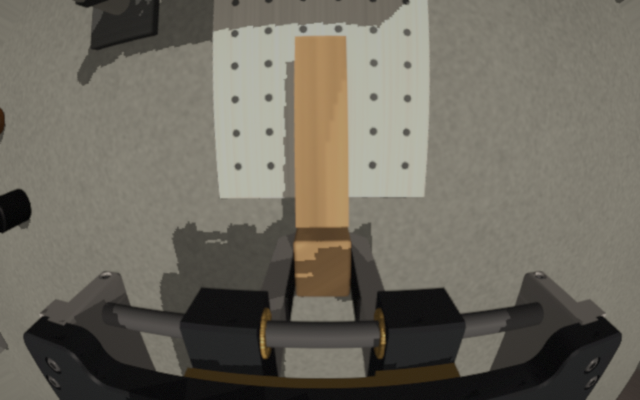

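View pics/s2.png

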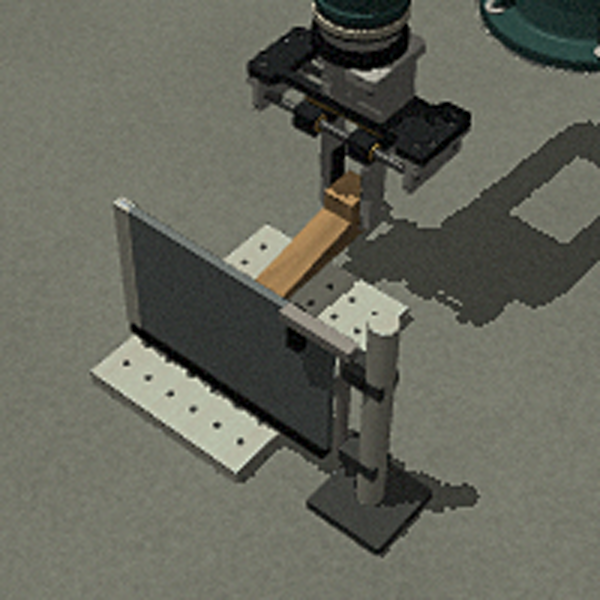

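The wedge is held straight, centred on the plate with its thin end at (320,37), and the wing stands at its stop. I'll lower it to the plate, feeling for contact.

>>> carry_out(
  increments=[
    [255,[0,0,16],0],
    [255,[0,0,12],0],
    [255,[0,0,5],0],
    [255,[0,0,0],0],
    [255,[0,0,0],0],
  ],
)

```text
time: 11.6
tool_pos: [0.4549, 0.0165, 0.0406]
ee_rot: [3.141, -0.0, -0.065]
wrist_force: [-0.5, 0.3, -1.6]
width: 0.0296
finger_force: 30.0
```

>>> carry_out(
  increments=[
    [255,[0,0,1.5],0],
    [255,[0,0,0],0],
    [255,[0,0,0],0],
  ],
)

```text
time: 11.9
tool_pos: [0.4548, 0.0169, 0.0391]
ee_rot: [3.141, -0.0, -0.065]
wrist_force: [0.2, 0.8, -2.0]
width: 0.0298
finger_force: 30.0
```

>>> carry_out(
  increments=[
    [255,[0,0,1.5],0],
    [255,[0,0,0],0],
    [255,[0,0,0],0],
  ],
)

```text
time: 12.2
tool_pos: [0.455, 0.0169, 0.0386]
ee_rot: [3.141, -0.001, -0.065]
wrist_force: [-3.9, 1.3, 5.4]
width: 0.03
finger_force: 30.0
```

>>> carry_out(
  increments=[
    [255,[0,0,1.5],0],
    [255,[0,0,0],0],
    [255,[0,0,0],0],
  ],
)

```text
time: 12.5
tool_pos: [0.4551, 0.0168, 0.0385]
ee_rot: [3.141, -0.001, -0.064]
wrist_force: [-6.8, 0.5, 12.7]
width: 0.0298
finger_force: 30.0
```

>>> carry_out(
  increments=[
    [255,[0,0,-2],0],
    [255,[0,0,0],0],
    [255,[10,0,0],0],
    [255,[15,0,0],0],
    [255,[15,0,0],0],
    [255,[15,0,0],0],
    [255,[5,0,0],0],
    [255,[0,0,0],0],
  ],
)

```text
time: 13.3
tool_pos: [0.5154, 0.0129, 0.0388]
ee_rot: [3.141, -0.0, -0.065]
wrist_force: [-2.0, 0.6, 6.3]
width: 0.0303
finger_force: 30.0
```

>>> carry_out(
  increments=[
    [255,[3,0,0],0],
    [255,[0,0,0],0],
    [255,[0,0,0],0],
  ],
)

```text
time: 13.6
tool_pos: [0.5174, 0.0128, 0.0388]
ee_rot: [3.141, 0.001, -0.065]
wrist_force: [-3.7, 0.0, 7.1]
width: 0.0297
finger_force: 30.0
```

>>> carry_out(
  increments=[
    [255,[3,0,0],0],
    [255,[0,0,0],0],
    [255,[0,0,0],0],
  ],
)

```text
time: 13.9
tool_pos: [0.5203, 0.0126, 0.0388]
ee_rot: [3.141, 0.001, -0.065]
wrist_force: [-3.2, 1.3, 7.3]
width: 0.0301
finger_force: 30.0
```

>>> carry_out(
  increments=[
    [255,[0,0,-0.8],0],
    [255,[2,0,0],0],
    [255,[0,0,0],0],
    [255,[0,0,0],0],
  ],
)

```text
time: 14.3
tool_pos: [0.5225, 0.0124, 0.0388]
ee_rot: [3.142, 0.0, -0.065]
wrist_force: [-2.9, -0.0, 4.8]
width: 0.0297
finger_force: 30.0
```

>>> carry_out(
  increments=[
    [255,[2,0,0],0],
    [255,[0,0,0],0],
    [255,[0,0,0],0],
  ],
)

```text
time: 14.6
tool_pos: [0.5247, 0.0123, 0.0388]
ee_rot: [3.142, -0.0, -0.065]
wrist_force: [-1.7, 0.3, 4.5]
width: 0.0298
finger_force: 30.0
```

>>> carry_out(
  increments=[
    [255,[2,0,0],0],
    [255,[0,0,0],0],
    [255,[0,0,0],0],
  ],
)

```text
time: 14.9
tool_pos: [0.5267, 0.0121, 0.0388]
ee_rot: [3.141, -0.0, -0.065]
wrist_force: [-2.3, 0.1, 4.4]
width: 0.0299
finger_force: 30.0
```

>>> carry_out(
  increments=[
    [255,[2,0,0],0],
    [255,[0,0,0],0],
    [255,[0,0,0],0],
  ],
)

```text
time: 15.2
tool_pos: [0.5286, 0.012, 0.0388]
ee_rot: [3.141, -0.0, -0.065]
wrist_force: [-2.5, 0.3, 4.8]
width: 0.03
finger_force: 30.0
```

>>> carry_out(
  increments=[
    [255,[2,0,0],0],
    [255,[0,0,0],0],
    [255,[0,0,0],0],
  ],
)

```text
time: 15.5
tool_pos: [0.5301, 0.0119, 0.0388]
ee_rot: [3.141, 0.001, -0.065]
wrist_force: [-2.6, 0.4, 6.2]
width: 0.0301
finger_force: 30.0
```

>>> carry_out(
  increments=[
    [255,[1.5,0,0],0],
    [255,[0,0,0],0],
    [255,[0,0,0],0],
  ],
)

```text
time: 15.8
tool_pos: [0.5311, 0.0119, 0.0387]
ee_rot: [3.142, 0.002, -0.065]
wrist_force: [-5.1, -0.0, 5.9]
width: 0.0301
finger_force: 30.0
```

>>> carry_out(
  increments=[
    [255,[1,0,0],0],
    [255,[0,0,0],0],
    [255,[0,0,0],0],
  ],
)

```text
time: 16.1
tool_pos: [0.5316, 0.0119, 0.0388]
ee_rot: [3.141, 0.003, -0.065]
wrist_force: [-4.8, 0.6, 8.1]
width: 0.0297
finger_force: 30.0
```

>>> carry_out(
  increments=[
    [255,[1,0,0],0],
    [255,[0,0,0],0],
    [255,[0,0,0],0],
  ],
)

```text
time: 16.4
tool_pos: [0.5322, 0.0118, 0.0388]
ee_rot: [3.142, 0.004, -0.065]
wrist_force: [-8.0, 0.1, 7.7]
width: 0.03
finger_force: 30.0
```

>>> carry_out(
  increments=[
    [255,[1,0,0],0],
    [255,[0,0,0],0],
    [255,[0,0,0],0],
  ],
)

```text
time: 16.7
tool_pos: [0.5326, 0.0119, 0.0387]
ee_rot: [3.141, 0.005, -0.065]
wrist_force: [-10.3, 0.0, 8.8]
width: 0.03
finger_force: 30.0
```

>>> carry_out(
  increments=[
    [255,[1,0,0],0],
    [255,[0,0,0],0],
    [255,[0,0,0],0],
  ],
)

```text
time: 17.0
tool_pos: [0.5331, 0.0118, 0.0387]
ee_rot: [3.141, 0.007, -0.065]
wrist_force: [-11.5, 1.0, 10.1]
width: 0.0296
finger_force: 30.0
```

>>> carry_out(
  increments=[
    [255,[0,0,-0.8],0],
    [255,[0,0,0],0],
    [255,[0,0,0],0],
  ],
)

```text
time: 17.3
tool_pos: [0.5332, 0.0118, 0.0388]
ee_rot: [3.142, 0.007, -0.065]
wrist_force: [-9.8, 0.7, 7.2]
width: 0.0298
finger_force: 30.0
```

>>> carry_out(
  increments=[
    [255,[0.8,0,0],0],
    [255,[0,0,0],0],
    [255,[0,0,0],0],
  ],
)

```text
time: 17.6
tool_pos: [0.5335, 0.0118, 0.0387]
ee_rot: [3.141, 0.008, -0.065]
wrist_force: [-11.0, 0.0, 7.5]
width: 0.0301
finger_force: 30.0
```

>>> carry_out(
  increments=[
    [255,[1,0,0],0],
    [255,[0,0,0],0],
    [255,[0,0,0],0],
  ],
)

```text
time: 17.9
tool_pos: [0.534, 0.0118, 0.0387]
ee_rot: [3.142, 0.009, -0.064]
wrist_force: [-12.3, 1.3, 9.2]
width: 0.0301
finger_force: 30.0
```

>>> carry_out(
  increments=[
    [255,[-1,0,-0.7],0],
    [255,[-1,0,-0.7],0],
    [255,[0,0,0],0],
    [255,[0,0,0],0],
  ],
)

```text
time: 18.3
tool_pos: [0.5339, 0.0118, 0.039]
ee_rot: [-3.141, 0.005, -0.065]
wrist_force: [-3.6, 0.4, -5.3]
width: 0.0299
finger_force: 30.0
```

>>> carry_out(
  increments=[
    [255,[0,0,0.7],0],
    [255,[0,0,0],0],
    [150,[0,0,0],0],
    [100,[0,0,0],0],
    [60,[0,0,0],0],
    [60,[0,0,0],0],
    [60,[0,0,0],0],
  ],
)

```text
time: 19.0
tool_pos: [0.5366, 0.0114, 0.0409]
ee_rot: [3.141, -0.002, -0.065]
wrist_force: [0.3, 0.9, -0.5]
width: 0.0662
finger_force: 0.0
```

>>> carry_out(
  increments=[
    [60,[-2,0,-30],0],
    [60,[-10,0,-40],0],
    [60,[-30,0,-30],0],
    [60,[-40,0,0],0],
    [60,[-40,0,0],0],
    [60,[0,0,0],0],
    [60,[0,0,0],0],
  ],
)

```text
time: 19.7
tool_pos: [0.4142, 0.0195, 0.1407]
ee_rot: [3.141, -0.002, -0.065]
wrist_force: [0.6, 0.5, 0.0]
width: 0.072
finger_force: 0.0
```

Run:
```python
from h import *
cv2.imwrite("pics/w3.png",robot.snapshot("wrist"))
a=robot.snapshot("scene");cv2.imwrite("pics/s3.png",cv2.resize(a[90:290,220:420],(600,600),interpolation=cv2.INTER_CUBIC))
c=robot.get_calibration("wrist");im=cv2.imread("pics/w3.png");h=cv2.cvtColor(im,cv2.COLOR_BGR2HSV)
k=big((h[...,0]<25)&(h[...,1]>110)&(h[...,2]>60));r=cv2.boundingRect(k);print(r)
print(onz("wrist",[[r[0]+r[2]/2,r[1]+r[3]]],.060,c), robot.get_obs()["wrist_force"])
```

```text
(304, 0, 36, 88)
[[0.51558576 0.0119235 ]] [ 0.22671524  0.66258755 -0.46048696]
```

View pics/w3.png

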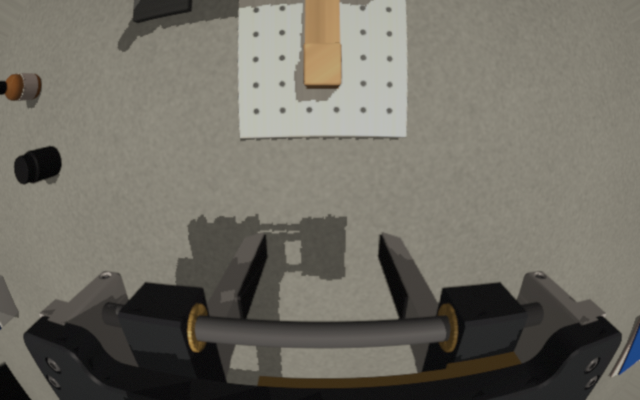

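View pics/s3.png

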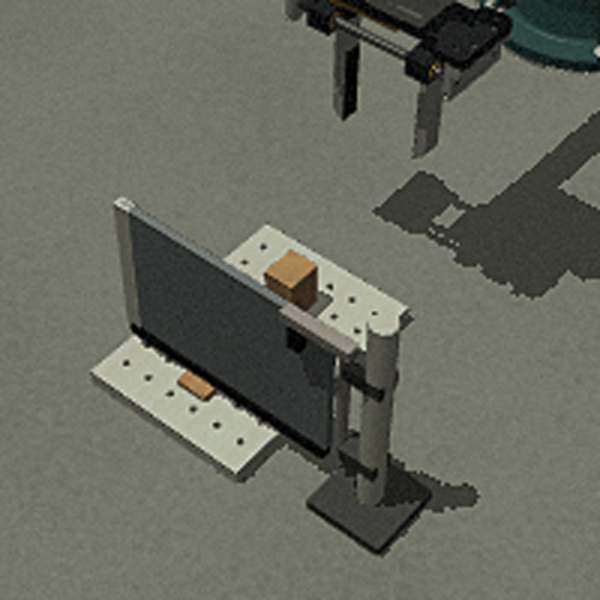

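The wedge sits flat through the wing, with its tip showing at (195,385) in the scene crop and the wing at its stop. The bottle and canister have not been touched. As a final check of the jam I'll give it a light level tap of about 10 N with closed fingers.

>>> carry_out(
  increments=[
    [255,[0,0,30],0],
    [255,[0,0,35],0],
    [255,[0,0,30],0],
    [255,[0,0,0],0],
    [255,[25,0,0],0],
    [255,[30,0,0],0],
    [255,[20,0,0],0],
    [255,[5,0,0],0],
  ],
)

```text
time: 20.6
tool_pos: [0.4976, 0.0138, 0.047]
ee_rot: [3.141, -0.004, -0.065]
wrist_force: [0.0, 1.2, 1.0]
width: 0.0111
finger_force: 0.0
```

>>> carry_out(
  increments=[
    [255,[3,0,0],0],
    [255,[0,0,0],0],
    [255,[0,0,0],0],
  ],
)

```text
time: 20.9
tool_pos: [0.4963, 0.0142, 0.0454]
ee_rot: [3.142, 0.0, -0.065]
wrist_force: [-0.1, 0.2, -0.0]
width: 0.0008
finger_force: 0.0
```

>>> carry_out(
  increments=[
    [255,[3,0,0],0],
    [255,[0,0,0],0],
    [255,[0,0,0],0],
  ],
)

```text
time: 21.2
tool_pos: [0.4997, 0.0139, 0.0454]
ee_rot: [3.142, -0.0, -0.065]
wrist_force: [-0.4, 0.0, 0.5]
width: 0.0007
finger_force: 0.0
```

>>> carry_out(
  increments=[
    [255,[3,0,0],0],
    [255,[0,0,0],0],
    [255,[0,0,0],0],
  ],
)

```text
time: 21.5
tool_pos: [0.503, 0.0137, 0.0452]
ee_rot: [3.141, 0.0, -0.065]
wrist_force: [-0.1, -1.0, 0.2]
width: 0.0005
finger_force: 0.0
```

>>> carry_out(
  increments=[
    [255,[2,0,0],0],
    [255,[0,0,0],0],
    [255,[0,0,0],0],
  ],
)

```text
time: 21.8
tool_pos: [0.505, 0.0136, 0.0452]
ee_rot: [3.142, 0.0, -0.065]
wrist_force: [0.1, -0.2, 0.1]
width: 0.0007
finger_force: 0.0
```

>>> carry_out(
  increments=[
    [255,[2,0,0],0],
    [255,[0,0,0],0],
    [255,[0,0,0],0],
  ],
)

```text
time: 22.1
tool_pos: [0.507, 0.0135, 0.0453]
ee_rot: [3.142, 0.0, -0.065]
wrist_force: [0.1, -0.4, 0.6]
width: 0.0003
finger_force: 0.0
```

>>> carry_out(
  increments=[
    [255,[2,0,0],0],
    [255,[0,0,0],0],
    [255,[0,0,0],0],
  ],
)

```text
time: 22.4
tool_pos: [0.5088, 0.0133, 0.0452]
ee_rot: [3.141, 0.0, -0.065]
wrist_force: [0.0, 0.6, 1.0]
width: 0.0004
finger_force: 0.4
```

>>> carry_out(
  increments=[
    [255,[1.5,0,0],0],
    [255,[0,0,0],0],
    [255,[0,0,0],0],
  ],
)

```text
time: 22.7
tool_pos: [0.5088, 0.0133, 0.0452]
ee_rot: [3.141, 0.004, -0.065]
wrist_force: [-5.8, -0.3, 3.9]
width: 0.0004
finger_force: 2.7
```

>>> carry_out(
  increments=[
    [255,[1,0,0],0],
    [255,[0,0,0],0],
    [255,[0,0,0],0],
  ],
)

```text
time: 23.0
tool_pos: [0.5088, 0.0134, 0.0452]
ee_rot: [3.141, 0.006, -0.065]
wrist_force: [-8.1, 1.2, 5.9]
width: 0.0006
finger_force: 4.1
```

>>> carry_out(
  increments=[
    [255,[1,0,0],0],
    [255,[0,0,0],0],
    [255,[0,0,0],0],
  ],
)

```text
time: 23.3
tool_pos: [0.5088, 0.0133, 0.0452]
ee_rot: [3.141, 0.009, -0.065]
wrist_force: [-10.9, 0.1, 7.8]
width: 0.0005
finger_force: 5.5
```

>>> carry_out(
  increments=[
    [255,[0.7,0,0],0],
    [255,[0,0,0],0],
    [255,[0,0,0],0],
  ],
)

```text
time: 23.6
tool_pos: [0.5088, 0.0133, 0.0452]
ee_rot: [3.141, 0.01, -0.064]
wrist_force: [-13.2, 0.5, 9.4]
width: 0.0003
finger_force: 6.3
```

>>> carry_out(
  increments=[
    [255,[-6,0,0],0],
    [255,[-30,0,0],0],
    [255,[-30,0,-30],0],
    [255,[0,0,-40],0],
    [255,[0,0,0],0],
    [255,[0,0,0],0],
    [255,[0,0,0],0],
  ],
)

```text
time: 24.3
tool_pos: [0.447, 0.0173, 0.1144]
ee_rot: [3.142, 0.001, -0.065]
wrist_force: [-0.0, 0.3, 0.2]
width: 0.0004
finger_force: 0.0
```

```bash
python3 -c "
from bench import robot
print(robot.get_obs()['wrist_force'],robot.close_job())"
```

```text
the job is handed in; nothing more can be done
[-0.02886768  0.30683159  0.16539163] None
```

I handed the job in at about 24 s, and no verdict came back: the wing is at its stop, held by the wedge jammed flat beneath it (it did not move under a final 13 N level push), and the bottle, slide box and canister were never touched.

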